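Dial the padlock open and hold it up

TASK

The blue combination padlock lies closed in its wooden holder: turn its dial anticlockwise, past the false clicks, until the red mark stands at the yellow arrow and the shackle springs out a little. With the lock still sitting in the holder, pull the shackle straight out as far as it goes, then lift the open lock out until its case is at least 15 cm above the bench. Finish holding it up there, still and in the gripper alone, with the shackle fully out, and leave the other things on the bench where they are.

Things in the scene. Friction and masses are not known exactly. Their poses are not given: they have to be found in the camera images.
- holder: Fixed dark wooden block, 88 (x) x 86 (y) mm, with a 71 x 63 mm pocket, its floor 20 mm above the bench, in which the padlock lies. Side and back walls rise 14 mm above that floor, the front wall (-x side, outer face 41.5 mm from the origin) only 6 mm, so the shackle sticks out over it. Origin: on the bench below the pocket's centre; x from the shackle side to the back, z up.
- lock: The padlock, loose, 0.43 kg in all, lying dial up in the pocket, axes parallel to the holder's (play 1.5 mm a side): blue case 68 (x) x 60 (y) x 26 (z) mm with a steel band. Origin: centre of the case's underside, at the start 20 mm above the bench. A yellow arrowhead on its top, on the shackle side, points at the dial.
- lock_center (a point): Centre of the padlock's case, 13 mm above its underside; at the start 33 mm above the bench.
- dial_knob (a point): Centre of the round ribbed grey knob on top of the case, on the dial's axis, 5 mm behind the case's centre, about 61 mm above the bench. Knob: diameter 34 mm, 22 mm tall; its foot, 11 mm below this point, stands on a black plate of diameter 48 mm, 3 mm thick, that turns with it and has white ticks and one red mark; a red line on the knob's top points the same way.
- dial (a joint): Dial angle, rad, growing anticlockwise from above; 0: red mark at the yellow arrow (along the lock's -x), where the deep notch frees the shackle. Starts between -2.3 and -0.9. Shallow false notches near -2.0, -1.4 and -0.8 are felt as light clicks (under 0.1 N m). Within about 0.08 of 0 the shackle springs out and then blocks the dial: stop turning there.
- shackle (a joint): How far the shackle is out, m: 0 to 0.0025 while locked, about 0.006 once it has sprung out, 0.018 fully open at its stop. It slides along the lock's -x. Pulling it from 0.006 to 0.018 takes about 2 N; it stays where it is left.
- shackle_grip (a point): Midway between the shackle's two straight legs, moving with it. U-shaped steel bar, 9 mm thick, lying level at half the case's height, outer width 49 mm. Closed, legs run straight to 40 mm and the bend to 64 mm from the case's front; this point is 63 mm from the case's centre along the lock's -x, 33 mm above the bare bench. Can be gripped from above here, over the outer sides of both legs.
- tape_measure: Yellow and black tape measure, 43 x 82 x 68 mm, a bystander; origin at the centre of its underside.
- screw_jar: Glass jar with green lid, 84 mm tall, a bystander; origin at the centre of its underside.
- wax_tin: Round green tin with cream lid, 78 mm across, 34 mm tall, a bystander; origin at the centre of its underside.
- offcut_2: Strip of brown wood, 35 x 200 x 20 mm, a bystander; origin at the centre of its underside.
There are look-alikes about, which are no part of the job. Several things have the shape of the holder; the one meant has the colours described above.

How it is judged:
On the way, in this order (a step that is already met when the one before it is completed fails the run):
1. the dial's red mark is at the arrow and the shackle has sprung out (value of joint dial between -0.12 and 0.12 rad and value of joint shackle above 0.004 m), for 0.1 s.
2. the shackle is pulled out while the lock still sits in the holder (value of joint shackle above 0.015 m and height (world z) of lock_center below 0.05 m), for 0.1 s.
At the end, for the whole second after the job is handed in: The lock is held by the fingers with the centre of its case more than 150 mm above the bench, off the holder, moving slower than 30 mm/s, its shackle at least 14 mm out (value of joint shackle above 0.014 m and height (world z) of lock_center above 0.15 m and contact force between lock and the fingers above 1 N and contact force between lock and holder below 0.1 N and linear speed of lock below 0.03 m/s); the arm keeps its last pose, push and grip.
It fails at once if another thing on the bench is moved by more than 40 mm (distance of any of tape_measure, screw_jar, wax_tin, offcut_2 from where it was at the start of the episode above 0.04 m).
It also fails if it takes over 51 s, if anything falls off the work surface, if the arm or the gripper's body presses on something with over 40 N, if the wrist force passes 120 N, or if a joint passes its speed limit or range.

ROBOT

A 7-joint arm with a two-finger parallel gripper is mounted at the origin on a cart in front of the work surface, level with it; the furniture and walls round the work are solid. World frame = base frame: x ahead of the robot, y to its left, z up, the work surface at z = 0. Lengths are in m, angles in rad, forces in N, time in s.
With the tool pointing down it reaches from about 0.425 to 0.95 m from the base axis. Payload 4.7 kg.
Tool frame: the origin (TCP) lies at the very end of the fingers, on their centre line; the grasp point (between the pads) lies 19 mm behind it; z points along the fingers, y is the line along which they close (so a half turn about z gives the same grasp; the last joint's range is limited). The gripper opens to 87 mm and grips with 3 to 60 N. Pads are 19 mm wide; open, the fingers measure 117 mm over their backs; the gripper's body (75 mm by 190 mm) begins 51 mm behind the grasp point.
Start: joints at [-1.199, 0.469, -0.049, 1.532, 0.024, 1.141, -0.082], TCP at [0.263, 0.622, 0.223] pointing down, gripper open.
Joint ranges: [-2.59, 2.59], [-0.33, 1.99], [-1.39, 1.29], [0.1, 2.45], [-1.04, 4.18], [0.21, 1.99], [-2.66, 2.66]. Speed limits (rad/s): [2.57, 2.57, 3.14, 3.14, 3.14, 3.14, 3.14].

INTERFACE

Orientations are given as a 3x3 rotation matrix whose columns are the frame's x, y, z axes.
In Python, from plant import * gives the robot as it stands. The module is installed in compiled form; this text tells all that it offers.
- The arm moves only by the tool apply_moves, never from a script. Its argument "moves" is a list of rows, each a list of 2 entries, a list of its own where there are three numbers: the shift along the tool's x, y, z in cm, then the turn about the tool's z in degrees. In form: [[[dx, dy, dz], spin], ...]. A call has 1 to 20 rows; each row shifts and turns the commanded pose from where the row before left it, along the tool's axes as they then stand; what a row does not reach is not made up. A row lasts 1/8 s, in which the tool goes at most 62.5 mm and 10.7 degrees, less where a joint would pass 70% of its speed; a pose out of reach is approached as far as the arm can. A call is refused whole if a number of a shift passes 6.25 or a number of a turn 10.7, either way. A call with a gripper value outside its range is refused whole. "gripper" is the opening, from 0 (shut) to 1 (fully open), set as the call begins (left out, the last holds). The fingers move at their own pace and stop on an object; "squeeze" is the grip in N (left out, the last holds). Time passes only in rows, so rows that do not move let the fingers close. It gives the time, the measured TCP pose, the force, the opening and the grip force at its end, in the units of the state.
- get_obs(): the state, without advancing time (a new reading comes with each control period).
- get_image(name): name is "scene" or "top" or "wrist"; returns a dict with "frame" (400x640x3 uint8, red, green, blue), "fx", "fy", "cx", "cy" (pixels), "k1" (the pictures are not rectified: a ray, as slopes to the right and down, at radius r is drawn at 1 + k1 r^2 times it, then the intrinsics apply), "world_to_cam" (4x4, takes a point from world to camera coordinates); the wrist camera has in their place "T_tool_cam" (4x4, takes a point from camera to tool coordinates, whose origin is the TCP and whose axes are the flange's). Camera axes: x right, y up, looking along -z (the intrinsics and any distortion apply to the point x, -y, -z); pixel columns grow to the right and rows downward; lengths in m; the calibration is good to about 2 mm. A picture is of the moment at which its call begins: read the wrist's pose just before it. There is no depth.
- hand_in(): hands the job in; it is judged then, once.
The state is a dict: "t": time; "joint_pos": joint angles; "qd": joint speeds; "tau": joint torques, N m; "eef_pos": TCP position; "orientation": TCP orientation; "force": force on the tool from outside, world axes, zero at the start; "moment": the same for the moment, N m; "finger_gap": opening from 0.0 (shut) to 1.0 (fully open); "gripper_force": force on a finger pad.
Only numpy, scipy, OpenCV 4.12 (cv2) and the standard library are available. Lean on these libraries where they do the work, as an engineer would, in place of code of your own. Each camera call takes 0.05 s, during which the arm holds its last target. There are 200 camera calls.

## Working session

There is one attempt and no reset: what is moved stays moved. The work goes in short steps, Python scripts to look and compute and a tool call to move; the robot and the scene stay as the last step left them, time stands still between calls to the robot, and variables do not carry over. Pictures are saved under pics/ and viewed, at most 10 in all, crops included, and the job is handed in when it is done.

Besides the shell and the picture viewer there is one more tool, called after "Call:" as name(argument=value, ...), one argument or row to a line, values as JSON. apply_moves: Moves the arm, as the interface text tells. Its arguments: {"type":"object","properties":{"moves":{"type":"array"},"gripper":{"type":"number"},"squeeze":{"type":"number"}},"required":["moves"]}

```bash
mkdir -p pics
cat > h.py <<'E'
from plant import *
import numpy as np, cv2
def snap(n,f):
    o=get_obs(); d=get_image(n); cv2.imwrite('pics/'+f,d['frame'][:,:,::-1]); return o,d
def ray(d,o,u,v):
    a=np.array([(u-d['cx'])/d['fx'],(v-d['cy'])/d['fy']]); s=a.copy()
    for _ in range(20): s=a/(1+d['k1']*(s@s))
    c=np.array([s[0],-s[1],-1])
    if 'T_tool_cam' in d:
        T=np.eye(4); T[:3,:3]=o['orientation']; T[:3,3]=o['eef_pos']; T=T@d['T_tool_cam']
    else: T=np.linalg.inv(d['world_to_cam'])
    return T[:3,3],T[:3,:3]@c
def atz(d,o,u,v,z):
    p,r=ray(d,o,u,v); return p+r*(z-p[2])/r[2]
E
python3 - <<'E'
from h import *
import pickle
o,d=snap('top','top.png'); pickle.dump((o,d),open('top.pkl','wb'))
o2,d2=snap('scene','scene.png')
print(o['t'],o['eef_pos'],o['orientation'],d['fx'],d['world_to_cam'])
E
```

```text
0.0 [0.26310777 0.62095783 0.22149344] [[-9.20763892e-01  3.90119692e-01 -6.93628377e-04]
 [ 3.90120302e-01  9.20762088e-01 -1.82429108e-03]
 [-7.30251624e-05 -1.95033987e-03 -9.99998095e-01]] 361.57832745017316 [[ 5.61785123e-03 -9.99984162e-01  3.39292426e-04  9.73835256e-02]
 [ 9.97831969e-01  5.62800877e-03  6.55720058e-02 -5.74572525e-01]
 [-6.55728769e-02 -2.98169444e-05  9.97847782e-01 -1.10877854e+00]
 [ 0.00000000e+00  0.00000000e+00  0.00000000e+00  1.00000000e+00]]
```

View pics/top.png

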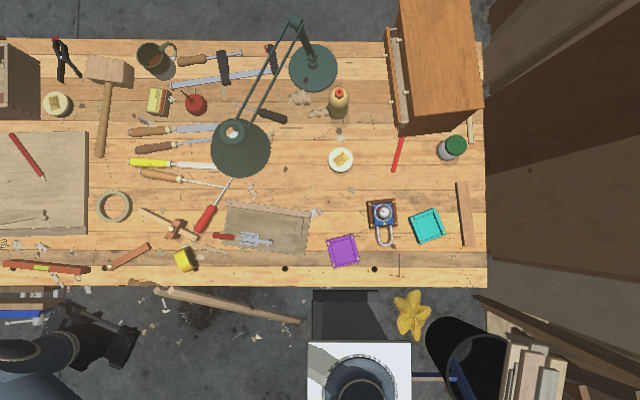

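View pics/scene.png

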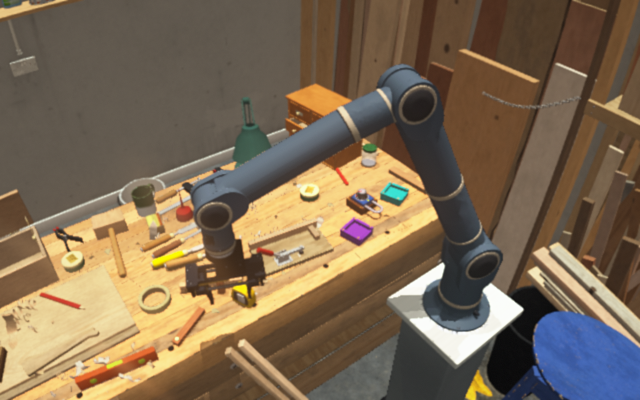

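The top view shows the padlock at about (383,214), with its shackle pointing down the picture (world -x), the turquoise and purple decoys on either side, and the lamp at (240,150). I'll enlarge this area.

Run:
```python
from h import *
import pickle
o,d=pickle.load(open('top.pkl','rb'))
c=d['frame'][185:265,340:440,::-1]; cv2.imwrite('pics/c.png',cv2.resize(c,None,fx=7,fy=7,interpolation=cv2.INTER_CUBIC))
for u,v,z in [(383,212,.072),(382,215,.034),(385,240,.033)]: print(atz(d,o,u,v,z))
```

```text
[ 0.54786026 -0.06526104  0.072     ]
[ 0.54032095 -0.06802936  0.034     ]
[ 0.46394809 -0.07699673  0.033     ]
```

View pics/c.png

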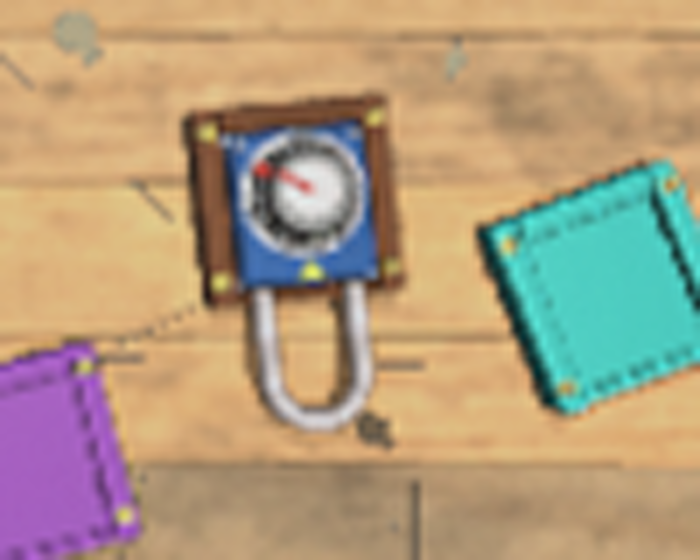

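Run:
```python
from h import *
import pickle
o,d=pickle.load(open('top.pkl','rb'))
P=[atz(d,o,340+a/7,185+b/7,.034)[:2] for a,b in [(208,132),(375,118),(392,267),(221,281)]]
print(P,np.mean(P,0))
for e in (P[0]-P[3],P[1]-P[2]): print(np.degrees(np.arctan2(e[1],e[0])))
e=P[0]-P[1]; print(np.degrees(np.arctan2(e[1],e[0]))-90)
print('knob',atz(d,o,340+312/7,185+187/7,.072), 'sh',atz(d,o,340+312/7,185+345/7,.033))
o=get_obs(); T=np.array([.545,-.068,.22]); print(o['orientation'].T@(T-o['eef_pos']))
print(get_image('wrist')['T_tool_cam'])
```

```text
[array([ 0.57438851, -0.03040725]), array([ 0.58096885, -0.10378188]), array([ 0.51561091, -0.11078882]), array([ 0.50905256, -0.03595172])] [ 0.54500521 -0.07023242]
4.850559809968488
6.119230111481159
5.124658463876145
knob [ 0.54873507 -0.06992309  0.072     ] sh [ 0.4813536  -0.07577782  0.033     ]
[-0.52835022 -0.52442948  0.00256394]
[[-9.44375207e-04  9.53159489e-01  3.02466687e-01  8.29068126e-02]
 [ 9.99999289e-01  1.12046072e-03 -4.08650717e-04  1.21362460e-04]
 [-7.28411350e-04  3.02466086e-01 -9.53159869e-01 -1.61931870e-01]
 [ 0.00000000e+00  0.00000000e+00  0.00000000e+00  1.00000000e+00]]
```

Call:
apply_moves(
  moves=[
    [[-3.6,-3.5,0],0],
    [[-3.6,-3.5,0],0],
    [[-3.6,-3.5,0],0],
    [[-3.6,-3.5,0],0],
    [[-3.6,-3.5,0],0],
    [[-3.6,-3.5,0],0],
    [[-3.6,-3.5,0],0],
    [[-3.6,-3.5,0],0],
    [[-3.6,-3.5,0],0],
    [[-3.6,-3.5,0],0],
    [[-3.6,-3.5,0],0],
    [[-3.6,-3.5,0],0],
    [[-3.6,-3.5,0],0],
    [[-3.6,-3.5,0],0],
    [[-2.8,-3.4,0],0],
    [[0,0,0],10.5],
    [[0,0,0],10.5],
    [[0,0,0],10.5],
    [[0,0,0],10.5],
    [[0,0,0],10.5],
  ],
)

```text
t: 2.65
eef_pos: [0.5485, -0.0684, 0.2222]
orientation: [[-0.245, 0.969, -0.001], [0.969, 0.245, 0.0], [0.0, -0.001, -1.0]]
force: [0.3, 0.5, 0.3]
finger_gap: 1.005
gripper_force: 0.0
```

Call:
apply_moves(
  moves=[
    [[0,0,0],10.5],
    [[0,0,0],10.5],
    [[0,0,0],10.5],
    [[0,0,0],0],
    [[0,0,0],0],
  ],
)

```text
t: 3.28
eef_pos: [0.5486, -0.0683, 0.2224]
orientation: [[0.289, 0.957, -0.0], [0.957, -0.289, 0.0], [0.0, -0.0, -1.0]]
force: [0.4, -0.4, -0.5]
finger_gap: 1.0
gripper_force: 0.0
```

Run:
```python
from h import *
import pickle
o,d=snap('wrist','w1.png'); pickle.dump((o,d),open('w1.pkl','wb'))
print(o['t'],o['eef_pos'],o['orientation'],o['joint_pos'],o['force'])
```

```text
3.275 [ 0.54862241 -0.06834249  0.22241138] [[ 2.89038390e-01  9.57317467e-01 -2.76723456e-04]
 [ 9.57317505e-01 -2.89038358e-01  1.48381356e-04]
 [ 6.20643704e-05 -3.07800116e-04 -9.99999951e-01]] [-0.43764667  0.29793667  0.6056719   1.85403776 -0.19413467  1.04880271
 -0.04834283] [ 0.4000325  -0.37456718 -0.49528334]
```

View pics/w1.png

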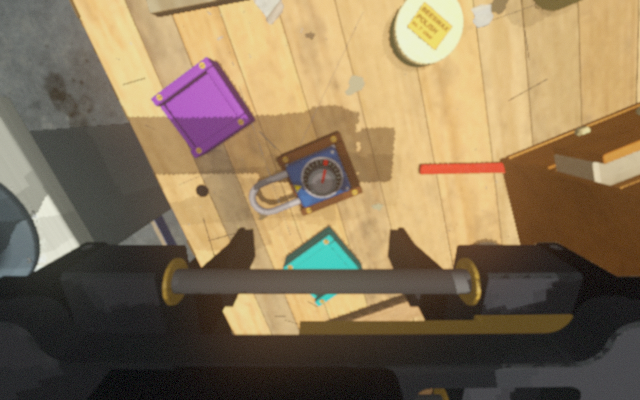

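The wrist view shows the lock at (322,177), with its shackle pointing left. I'll crop it for the dial centre, angle and yaw.

Run:
```python
from h import *
import pickle
o,d=pickle.load(open('w1.pkl','rb'))
c=d['frame'][125:225,240:370,::-1]; cv2.imwrite('pics/c2.png',cv2.resize(c,None,fx=6,fy=6,interpolation=cv2.INTER_CUBIC))
```

```text
(no output)
```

View pics/c2.png

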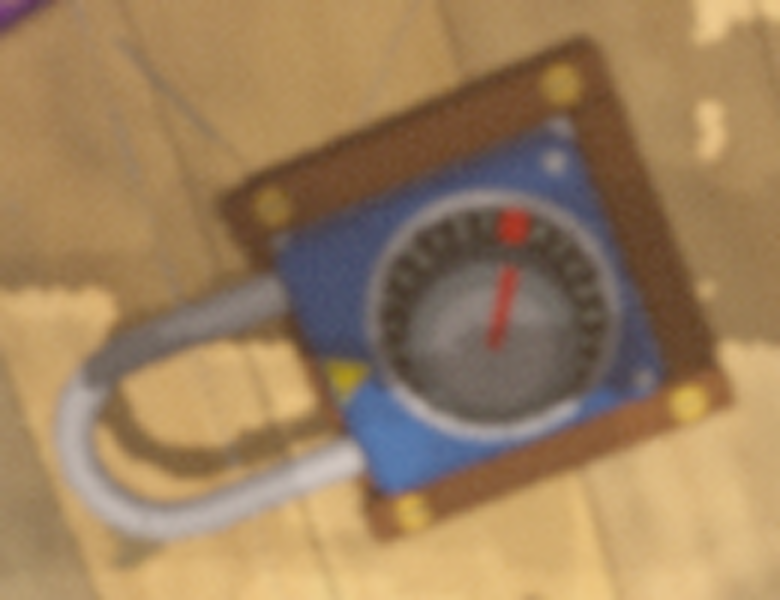

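Run:
```python
from h import *
import pickle
o,d=pickle.load(open('w1.pkl','rb'))
f=lambda a,b,z: atz(d,o,240+a/6,125+b/6,z)[:2]
c=f(493,315,.049); k=f(495,346,.072); m=f(513,228,.049); ar=f(346,376,.046)
print('c',c,'ktop',k,'mark',m,'arrow',ar)
P=[f(272,205,.034),f(560,84,.034),f(688,403,.034),f(412,512,.034)]
print(P,np.mean(P,0)); 
for e in (P[1]-P[0],P[2]-P[3]): print(np.degrees(np.arctan2(e[1],e[0])))
for e in (P[0]-P[3],P[1]-P[2]): print(np.degrees(np.arctan2(e[1],e[0]))-90)
ang=lambda v: np.degrees(np.arctan2(v[1],v[0]))
print('arrow',ang(ar-c),'mark',ang(m-c))
l1=f(495,346,.072);l2=f(512,268,.072); print('line',ang(l2-l1))
print('shackle', f(112,345,.033), f(190,510,.033))
```

```text
c [ 0.55092606 -0.06763131] ktop [ 0.5510345  -0.06824918] mark [ 0.56009757 -0.05135681] arrow [ 0.51714357 -0.07200418]
[array([ 0.51196988, -0.03457771]), array([ 0.57749636, -0.02799136]), array([ 0.58527808, -0.10267609]), array([ 0.51937276, -0.10942782])] [ 0.54852927 -0.06866824]
5.739766054794934
5.849309078408755
5.648337984089977
5.948423610832123
arrow -172.62454140652744 mark 60.596521509860786
line 61.31827797824011
shackle [ 0.46826309 -0.05367447] [ 0.47147304 -0.09479779]
```

Call:
apply_moves(
  moves=[
    [[0.1,0.2,3],0],
    [[0,0,4],0],
    [[0,0,4],0],
    [[0,0,3],0],
    [[0,0,2],0],
    [[0,0,0.9],0],
    [[0,0,0],0],
  ],
  gripper=0.6,
)

```text
t: 4.2
eef_pos: [0.5509, -0.0682, 0.0534]
orientation: [[0.291, 0.957, -0.001], [0.957, -0.291, 0.0], [-0.0, -0.001, -1.0]]
force: [0.8, 0.6, -0.0]
finger_gap: 0.601
gripper_force: 0.0
```

Call:
apply_moves(
  moves=[
    [[0,0,0],0],
    [[0,0,0],0],
    [[0,0,0],0],
    [[0,0,0],0],
    [[0,0,0],0],
    [[0,0,0],0],
  ],
  gripper=0.0,
  squeeze=25,
)

```text
t: 4.95
eef_pos: [0.5502, -0.0677, 0.054]
orientation: [[0.292, 0.957, -0.002], [0.957, -0.292, 0.001], [0.001, -0.002, -1.0]]
force: [-3.8, 1.3, 5.9]
finger_gap: 0.376
gripper_force: 25.0
```

Call:
apply_moves(
  moves=[
    [[0,0,0],-6],
    [[0,0,0],-6],
    [[0,0,0],-6],
    [[0,0,0],-6],
    [[0,0,0],-6],
    [[0,0,0],-6],
    [[0,0,0],-6],
    [[0,0,0],-6],
    [[0,0,0],-6],
    [[0,0,0],-6],
    [[0,0,0],-6],
    [[0,0,0],-6],
    [[0,0,0],-6],
    [[0,0,0],-6],
    [[0,0,0],-6],
    [[0,0,0],-6],
    [[0,0,0],-6],
    [[0,0,0],-3],
    [[0,0,0],0],
  ],
)

```text
t: 7.32
eef_pos: [0.5498, -0.0682, 0.054]
orientation: [[-0.999, 0.034, -0.002], [0.034, 0.999, 0.0], [0.002, 0.0, -1.0]]
force: [-4.3, 0.1, 5.1]
finger_gap: 0.38
gripper_force: 25.0
```

Run:
```python
from h import *
import pickle
o,d=snap('wrist','w2.png'); pickle.dump((o,d),open('w2.pkl','wb'))
print(o['t'],o['eef_pos'],o['orientation'][:,1],o['joint_pos'],o['force'],o['moment'],o['finger_gap'])
```

```text
7.325 [ 0.54983982 -0.06823892  0.05403725] [3.42290931e-02 9.99414003e-01 1.37697580e-04] [ 0.03933574  0.48065508  0.01036632  1.97217761 -0.00769243  0.69083643
  1.59102683] [-4.28126677  0.10862413  5.14764461] [ 0.09592748  0.93544958 -0.0415286 ] 0.3803855005206009
```

View pics/w2.png

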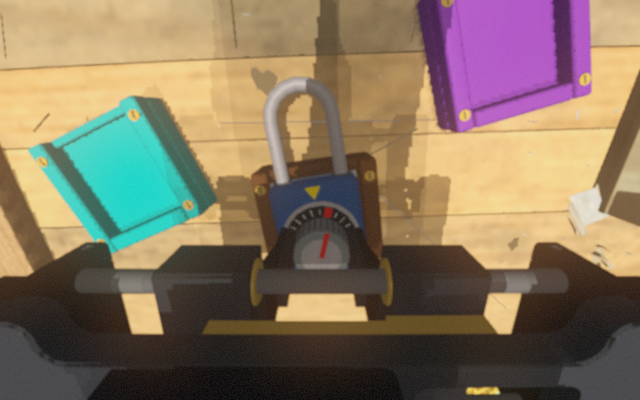

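The wrist camera now shows the red mark at (329,212), still about 20° clockwise of the arrow at (313,191). I'll continue slowly.

Call:
apply_moves(
  moves=[
    [[0,0,0],-4],
    [[0,0,0],-4],
    [[0,0,0],-4],
    [[0,0,0],-3],
    [[0,0,0],-2],
    [[0,0,0],0],
    [[0,0,0],0],
  ],
)

```text
t: 8.25
eef_pos: [0.5499, -0.0684, 0.054]
orientation: [[-0.966, -0.259, -0.002], [-0.259, 0.966, -0.0], [0.002, 0.0, -1.0]]
force: [-4.4, 0.1, 6.7]
finger_gap: 0.382
gripper_force: 25.0
```

Run:
```python
from h import *
import pickle
o,d=snap('wrist','w3.png'); pickle.dump((o,d),open('w3.pkl','wb'))
c=d['frame'][60:280,240:400,::-1]; cv2.imwrite('pics/c3.png',cv2.resize(c,None,fx=2.7,fy=2.7,interpolation=cv2.INTER_CUBIC))
print(o['t'],o['eef_pos'],o['orientation'][:,1],o['force'],o['moment'],o['finger_gap'])
```

```text
8.25 [ 0.54989523 -0.06837783  0.05404867] [-2.59343976e-01  9.65784990e-01  2.34098059e-04] [-4.41371566  0.13377758  6.65690481] [0.01462609 0.89634606 0.03839611] 0.3815758246916864
```

View pics/c3.png

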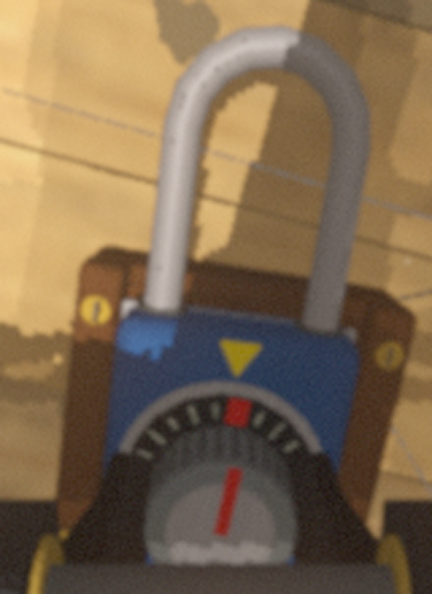

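Run:
```python
from h import *
import pickle
n=np.array([np.cos(np.radians(5.8)),np.sin(np.radians(5.8))])
o,d=pickle.load(open('w2.pkl','rb')); h=lambda u,v,z: atz(d,o,u,v,z)[:2]
a,b=h(302,77,.033),h(313,191,.046); print((b-a)@n)
o,d=pickle.load(open('w3.pkl','rb')); f=lambda a,b,z: atz(d,o,240+a/2.7,60+b/2.7,z)[:2]
a,b=f(262,28,.033),f(240,358,.046); print((b-a)@n)
c=np.array([.5505,-.068]); m=f(238,410,.049); ang=lambda v: np.degrees(np.arctan2(v[1],v[0]))%360
print('mark',ang(m-c),'arrow',ang(b-c), m,b)
print('line',ang(f(236,470,.072)-f(221,533,.072)))
```

```text
0.06918131836975965
0.07355515781770108
mark 183.15314818426577 arrow 186.7768795182835 [ 0.5304522 -0.0691044] [ 0.518683   -0.07178093]
line 183.11683390070533
```

The shackle has come out about 4 mm and the mark is roughly 3° from the arrow. I'll nudge 2° further, release, lift and align with the lock.

Call:
apply_moves(
  moves=[
    [[0,0,0],-1],
    [[0,0,0],-1],
    [[0,0,0],0],
  ],
)

```text
t: 8.68
eef_pos: [0.5499, -0.0684, 0.054]
orientation: [[-0.956, -0.293, -0.002], [-0.293, 0.956, -0.0], [0.002, 0.0, -1.0]]
force: [-4.3, 0.2, 6.3]
finger_gap: 0.382
gripper_force: 25.0
```

Call:
apply_moves(
  moves=[
    [[0,0,0],0],
    [[0,0,0],0],
    [[0,0,0],0],
    [[0,0,-2],0],
    [[0,0,-3],5.6],
    [[0,0,-1],5.6],
    [[0,0,0],0],
    [[0,0,0],0],
  ],
  gripper=0.75,
)

```text
t: 9.68
eef_pos: [0.5505, -0.068, 0.1129]
orientation: [[-0.995, -0.103, -0.001], [-0.103, 0.995, 0.0], [0.001, 0.0, -1.0]]
force: [-0.3, 0.4, -0.7]
finger_gap: 0.752
gripper_force: 0.0
```

Run:
```python
from h import *
import pickle
o,d=snap('wrist','w4.png'); pickle.dump((o,d),open('w4.pkl','wb'))
R=o['orientation']
print(o['t'],o['eef_pos'],R[:,1],o['force'],o['finger_gap'], np.degrees(np.arctan2(R[1,1],R[0,1])))
print(R.T@(np.array([.4768,-.0755,.018])-o['eef_pos']))
```

```text
9.675 [ 0.55050677 -0.06803633  0.1128676 ] [-1.03134794e-01  9.94667359e-01  2.44565011e-04] [-0.26053357  0.448897   -0.66097463] 0.7521606489142019 95.91971484165691
[0.07398774 0.00015466 0.09494234]
```

View pics/w4.png

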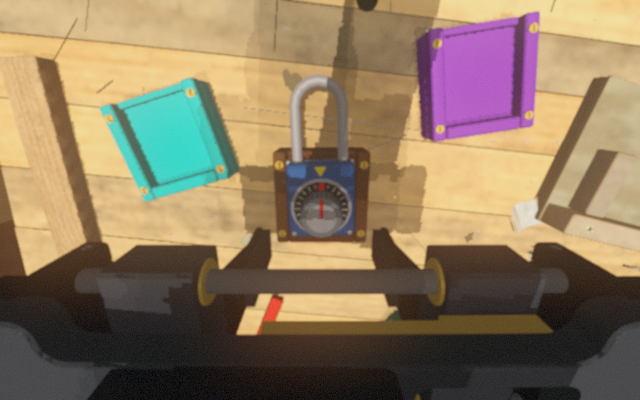

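The red mark at (321,186) lines up with the arrow at (319,171), and the shackle legs are centred at column 319. Next I go over the shackle, down, and close.

Call:
apply_moves(
  moves=[
    [[2.4,0,0],0],
    [[2.5,0,0],0],
    [[2.5,0,0],0],
    [[0,0,2.5],0],
    [[0,0,3],0],
    [[0,0,2.5],0],
    [[0,0,1.5],0],
    [[0,0,0],0],
  ],
)

```text
t: 10.72
eef_pos: [0.4764, -0.0755, 0.0174]
orientation: [[-0.995, -0.102, -0.003], [-0.102, 0.995, 0.0], [0.003, 0.001, -1.0]]
force: [0.0, -1.5, -0.2]
finger_gap: 0.75
gripper_force: 0.0
```

Call:
apply_moves(
  moves=[
    [[0,0,0],0],
    [[0,0,0],0],
    [[0,0,0],0],
    [[0,0,0],0],
    [[0,0,0],0],
  ],
  gripper=0.0,
  squeeze=25,
)

```text
t: 11.35
eef_pos: [0.4776, -0.0759, 0.0189]
orientation: [[-0.995, -0.101, 0.001], [-0.101, 0.995, -0.0], [-0.001, -0.0, -1.0]]
force: [-0.7, -1.1, 4.4]
finger_gap: 0.55
gripper_force: 25.0
```

Call:
apply_moves(
  moves=[
    [[0.2,0,0],0],
    [[0.2,0,0],0],
    [[0.2,0,0],0],
    [[0.2,0,0],0],
    [[0.2,0,0],0],
    [[0.2,0,0],0],
    [[0.1,0,0],0],
    [[0,0,0],0],
  ],
)

```text
t: 12.35
eef_pos: [0.4651, -0.0769, 0.0187]
orientation: [[-0.995, -0.102, 0.002], [-0.102, 0.995, 0.0], [-0.002, -0.0, -1.0]]
force: [3.6, -2.2, 2.3]
finger_gap: 0.557
gripper_force: 25.0
```

Call:
apply_moves(
  moves=[
    [[0.1,0,0],0],
    [[0.1,0,0],0],
    [[0.1,0,0],0],
    [[0.1,0,0],0],
    [[0,0,0],0],
  ],
)

```text
t: 12.98
eef_pos: [0.4626, -0.0766, 0.0189]
orientation: [[-0.995, -0.103, 0.004], [-0.103, 0.995, 0.001], [-0.004, 0.0, -1.0]]
force: [7.3, 0.0, 0.2]
finger_gap: 0.553
gripper_force: 25.0
```

Call:
apply_moves(
  moves=[
    [[0.1,0,0],0],
    [[0.1,0,0],0],
    [[0.1,0,0],0],
    [[0,0,0],0],
  ],
)

```text
t: 13.48
eef_pos: [0.4622, -0.0766, 0.0193]
orientation: [[-0.995, -0.103, 0.01], [-0.103, 0.995, 0.001], [-0.01, -0.0, -1.0]]
force: [10.9, 0.9, -3.3]
finger_gap: 0.551
gripper_force: 25.0
```

Call:
apply_moves(
  moves=[
    [[0,0,0],0],
    [[0,0,0],0],
    [[0,0,0],0],
    [[0,0,-3],0],
    [[0,0,-4],0],
    [[0,0,-4],0],
    [[-2.5,0,0],0],
    [[-2.5,0,0],0],
    [[-2.5,0,0],0],
    [[-1,0,0],0],
    [[0,0,0],0],
    [[0,0,0],0],
  ],
  gripper=0.75,
)

```text
t: 14.98
eef_pos: [0.5406, -0.0693, 0.1282]
orientation: [[-0.995, -0.101, -0.002], [-0.101, 0.995, 0.0], [0.002, 0.0, -1.0]]
force: [0.6, 0.3, -0.5]
finger_gap: 0.751
gripper_force: 0.0
```

Run:
```python
from h import *
import pickle
o,d=snap('wrist','w5.png'); pickle.dump((o,d),open('w5.pkl','wb'))
R=o['orientation']
c=d['frame'][40:260,220:420,::-1]; cv2.imwrite('pics/c5.png',cv2.resize(c,None,fx=2.7,fy=2.7,interpolation=cv2.INTER_CUBIC))
print(o['t'],o['eef_pos'],R[:,1],o['force'],o['finger_gap'])
```

```text
14.975 [ 0.54058849 -0.0692574   0.12816055] [-1.01340051e-01  9.94851825e-01  2.02614500e-04] [ 0.56086738  0.26610096 -0.50474488] 0.7505651041123117
```

View pics/c5.png

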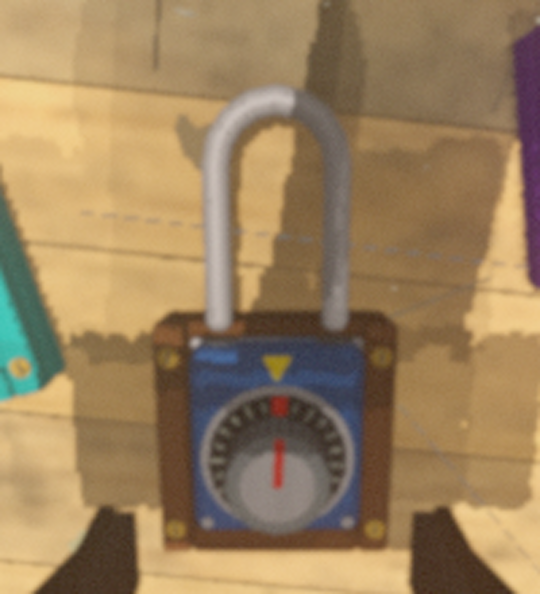

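Run:
```python
from h import *
import pickle
o,d=pickle.load(open('w5.pkl','rb')); R=o['orientation']
f=lambda a,b,z: atz(d,o,220+a/2.7,40+b/2.7,z)
n=np.array([np.cos(np.radians(5.8)),np.sin(np.radians(5.8)),0])
a,b,c=f(278,86,.033),f(277,367,.046),f(278,452,.049)
print((b-a)@n,b,c, 'plate tool', R.T@(c-o['eef_pos']),
 'edges y',[R.T@(f(x,440,.046)-o['eef_pos']) for x in (191,365)])
```

```text
0.08826383182628515 [ 0.51629269 -0.07044901  0.046     ] [ 0.5452729 -0.0671486  0.049    ] plate tool [-0.00501962  0.00160718  0.07915178] edges y [array([-0.00167908, -0.02842045,  0.08215184]), array([-0.00174234,  0.03167127,  0.0821639 ])]
```

Call:
apply_moves(
  moves=[
    [[0,0.1,2],0],
    [[0,0,3],0],
    [[0,0,2],0],
    [[0,0,1.2],0],
    [[0,0,0.6],0],
    [[0,0,0.3],0],
    [[0,0,0],0],
    [[0,0,0],0],
  ],
  gripper=0.85,
)

```text
t: 16.02
eef_pos: [0.5423, -0.068, 0.038]
orientation: [[-0.995, -0.102, 0.001], [-0.102, 0.995, 0.0], [-0.001, -0.0, -1.0]]
force: [-0.6, 0.4, 0.8]
finger_gap: 0.851
gripper_force: 0.0
```

Call:
apply_moves(
  moves=[
    [[0,0,0],0],
    [[0,0,0],0],
    [[0,0,0],0],
    [[0,0,0],0],
    [[0,0,0],0],
    [[0,0,0],0],
  ],
  gripper=0.0,
  squeeze=50,
)

```text
t: 16.77
eef_pos: [0.542, -0.068, 0.0377]
orientation: [[-0.995, -0.102, 0.0], [-0.102, 0.995, 0.0], [-0.0, 0.0, -1.0]]
force: [0.1, -0.5, 2.7]
finger_gap: 0.678
gripper_force: 50.0
```

Call:
apply_moves(
  moves=[
    [[0,0,-0.3],0],
    [[0,0,-0.5],0],
    [[0,0,-0.8],0],
    [[0,0,-1],0],
    [[0,0,-1],0],
    [[0,0,-1],0],
    [[0,0,-1],0],
    [[0,0,-1],0],
    [[0,0,-1],0],
    [[0,0,-1],0],
    [[0,0,-1],0],
    [[0,0,-1],0],
    [[0,0,-1],0],
    [[0,0,-1],0],
    [[0,0,-1],0],
    [[0,0,-1],0],
    [[0,0,-0.6],0],
    [[0,0,-0.3],0],
    [[0,0,0],0],
    [[0,0,0],0],
  ],
)

```text
t: 19.27
eef_pos: [0.5416, -0.068, 0.1921]
orientation: [[-0.995, -0.102, -0.001], [-0.102, 0.995, 0.0], [0.001, 0.0, -1.0]]
force: [-0.3, -0.4, -4.2]
finger_gap: 0.682
gripper_force: 50.0
```

Call:
apply_moves(
  moves=[
    [[0,0,0],0],
    [[0,0,0],0],
    [[0,0,0],0],
    [[0,0,0],0],
  ],
)

```text
t: 19.77
eef_pos: [0.5419, -0.068, 0.1925]
orientation: [[-0.995, -0.102, -0.0], [-0.102, 0.995, 0.0], [0.0, 0.0, -1.0]]
force: [0.6, -1.1, -4.4]
finger_gap: 0.68
gripper_force: 50.0
```

Run:
```python
from h import *
o,d=snap('wrist','w6.png'); print(o['t'],o['eef_pos'],o['force'],o['finger_gap'],o['gripper_force'])
```

```text
19.775 [ 0.54185085 -0.06800689  0.19249461] [ 0.57899479 -1.06223291 -4.44225447] 0.6802857191736872 49.99659776687622
```

View pics/w6.png

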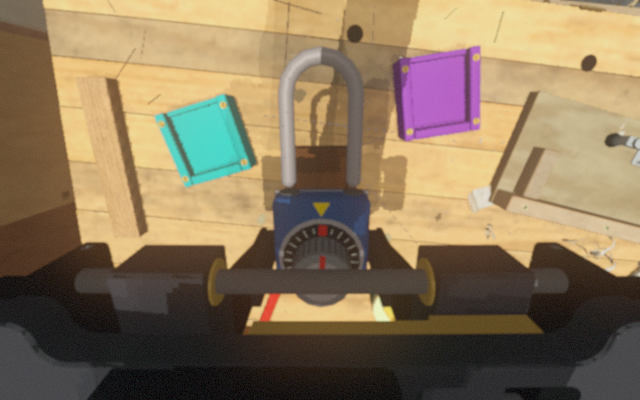

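The open lock hangs level in the gripper, with its arrow at (321,208) and its shackle fully out. The 4.4 N load matches its weight, and the case centre is about 0.187 m up.

```bash
python3 -c "
from plant import *
print(hand_in())"
```

```text
the job is handed in; nothing more can be done
None
```

The job is handed in: I opened the padlock at the arrow, pulled its shackle fully out in the holder, and left it held still by its case about 19 cm above the bench at about 20 s, with no contact felt with anything else; the hand-in returned no verdict.

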